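# Seat the green paint pot on the mixer and keep it pressed

## Robot

A 7-joint arm with a two-finger parallel gripper is mounted at the origin on the work surface. World frame = base frame: x ahead of the robot, y to its left, z up, the work surface at z = 0. Lengths are in m, angles in rad, forces in N, time in s.
With the tool pointing down it reaches from about 0.4 to 0.875 m from the base axis. Payload 19.3 kg.
Tool frame: the origin (TCP) lies on the mounting face of the last link; the fingertips stand 173 mm ahead of it and the grasp point (between the pads) lies 155 mm ahead of it (bot.grip_point_offset is the distance from the TCP to the grasp point, in m); z points along the fingers, y is the line along which they close (so a half turn about z gives the same grasp; the last joint's range is limited). The gripper opens to 85 mm and grips with 20 to 120 N. Pads are 22 mm wide; open, the fingers measure 114 mm over their backs; the gripper's body (76 mm by 85 mm) begins 54 mm behind the grasp point. The pads swing forward as they close: fully open they stand 13 mm farther back than shut.
Start: joints at [-1.216, 0.521, -0.036, 1.599, 0.021, 1.021, -0.113], TCP at [0.258, 0.569, 0.405] pointing down, gripper open.
Joint ranges: [-2.91, 2.91], [-0.3, 2.13], [-1.5, 1.42], [0.17, 2.43], [-1.26, 4.41], [0.16, 1.93], [-2.52, 2.52]. Speed limits (rad/s): [1.89, 1.89, 2.39, 2.39, 3.01, 3.01, 3.01].

## Interface

Orientations are given as [roll, pitch, yaw] about the fixed x, y, z axes, in that order (R = Rz(yaw) Ry(pitch) Rx(roll)).
In Python, from workcell import bot gives the robot as it stands.
- The arm moves only by the tool arm_command, never from a script. Its argument "deltas" is a list of rows, each a list of 3 entries, a list of its own where there are three numbers: the shift along the tool's x, y, z in cm, then the turn, a rotation vector about the tool's x, y, z in rad, then the finger opening in cm, from 0 to 8.54. In form: [[[tx, ty, tz], [rx, ry, rz], claw], ...]. A call has 1 to 20 rows; each row shifts and turns the commanded pose from where the row before left it, along the tool's axes as they then stand; what a row does not reach is not made up. A row lasts 1/10 s, in which the tool goes at most 50 mm and 8.59 degrees, less where a joint would pass 70% of its speed; a pose out of reach is approached as far as the arm can. A call with a gripper value outside its range is refused whole. The fingers move at their own pace and stop on an object; "newtons" is the grip in N (left out, the last holds). Time passes only in rows, so rows that do not move let the fingers close. It gives the time, the measured TCP pose, the force, the opening and the grip force at its end, in the units of the state.
- bot.observe(): the state, without advancing time (a new reading comes with each control period).
- bot.grab_frame(name): name is "scene" or "top" or "wrist"; returns a dict with "frame" (400x640x3 uint8, red, green, blue), "K" (3x3 intrinsics, pixels), "rvec" (rotation vector, rad) and "tvec" (3), from world to camera coordinates, as OpenCV has them; the wrist camera has in their place "T_tool_cam" (4x4, takes a point from camera to tool coordinates, whose origin is the TCP and whose axes are the flange's). Camera axes: x right, y down, z forward; pixel columns grow to the right and rows downward; lengths in m; the calibration is good to about 2 mm. A picture is of the moment at which its call begins: read the wrist's pose just before it. There is no depth.
- bot.job_done(): hands the job in; it is judged then, once.
Trained networks look in a picture, given as the dict that the camera call returned (one of the last four; its "shot" number tells which), for a name from the list of things; names that differ only in an ending like _2 or _b are one class to them, and where a whole thing is asked for, a point or a joint stands for the part that bears it (a point fixed in the world has none). Each returns a list of dicts, best first, with "p" (0 to 1); they miss things now and then, are a little off and sometimes report something else, mostly with a low value. They report only what shows in the picture. A call takes as long as a camera call. They do not tell look-alikes from the thing itself.
- bot.find_in(name, picture): "rect" ([left, top, width, height] in pixels, round what is visible of it).
- bot.mark_of(name, picture): "at" ([column, row] in pixels: a listed point, or the origin of a listed thing).
The state is a dict: "clock": time; "qpos": joint angles; "qd": joint speeds; "joint_efforts": joint torques, N m; "position": TCP position; "tool_rot": TCP orientation; "force": force on the tool from outside, world axes, zero at the start; "moment": the same for the moment, N m; "grip_width": finger opening in m; "finger_force": force on a finger pad.
Only numpy, scipy, OpenCV 4.12 (cv2) and the standard library are available. Lean on these libraries where they do the work, as an engineer would, in place of code of your own. Each camera call takes 0.05 s, during which the arm holds its last target. There are 200 camera calls.

## Task

Take the green paint pot out of the wooden caddy by the bar on its lid and set it upright on the paint mixer: turn it until the cross-shaped splines under it mesh with the cross slot in the orange drive, slide it home, and press it down until the black sprung ring is all the way down. Finish while still gripping the pot and holding it pressed down, as the mixer only runs while it is pressed. Leave the other pots and the things on the table where they are.

Things in the scene. Friction and masses are not known exactly. Their poses are not given: they have to be found in the camera images.
- green_pot: green closed mixing pot, 0.16 to 0.29 kg, round, 62 mm diameter; white lid 66 mm diameter, its top 58 mm above the origin. Origin: centre of the flat underside of the round body, z up. Stands upright in any one of the caddy's three holes, underside on the caddy's top, stem hanging in the hole, yaw within 0.6 rad of the caddy's
- green_pot_grip (a point): middle of the green grip bar on the pot's lid, 80 mm above the pot's origin, axes as the pot's. Bar: 50 mm long (pot's x), 18 mm wide (y), 36 mm tall, from the lid at 58 mm to 94 mm above the origin
- green_pot_stem (a point): centre of the lower end of the steel stem under the pot, 20 mm below the pot's origin; axes as the pot's. The stem is 20 mm long with a plus-shaped section: two crossing splines along the pot's x and y, each 26 mm across and 7 mm thick, lower edges rounded
- drive_mouth (a point): centre of the upper face of the orange drive on the mixer, 78.5 mm above the table, z up. Drive: 38 mm across, with a plus-shaped slot, arms along this frame's x and y, each 28 mm long, 9 mm wide, 22 mm deep. The frame turns with the drive; it starts at any angle and turns only under more than about 0.12 N m. The pot fits at four yaws a quarter turn apart
- ring_top (a point): centre of the upper face of the mixer's black press ring, inner diameter 50, outer 72 mm, around the drive and on the same axis; at rest 90 mm above the table (11.5 mm above the drive's face), so the stem has to mesh before the pot's underside reaches the ring
- press_ring (a joint): how far the black sprung ring is pressed down, m: 0 at rest, 0.010 fully down against its stop. Starts to move at about 5 N and needs about 10 N to be fully down; it springs back when released
- mixer: white paint mixer, fixed to the table: housing 170 x 150 mm, 56 mm high, the drive and the press ring on top in its middle. Origin: centre of its underside; its yaw is not that of the drive
- caddy: fixed wooden caddy, 95 mm (x) by 310 mm (y), 30 mm high, with three 40 mm through holes 100 mm apart along y. Origin: centre of its underside
- blue_pot: twin of green_pot in blue; a bystander, stands in the caddy in the same way. Origin at the centre of the flat underside of its body.
- red_pot: twin of green_pot in red; a bystander, stands in the caddy in the same way. Origin at the centre of the flat underside of its body.
- rinse_cup: empty clear rinse cup, 72 mm diameter, 85 mm high, bystander; origin under its centre
- glue_bottle: white glue bottle with orange cap, 52 mm diameter, 140 mm high, bystander; origin under its centre
- eraser: white eraser 50 x 24 x 14 mm, bystander; origin under its centre
- brush: paint brush 190 mm long lying flat, bystander
- scissors: scissors with blue handles, 180 mm long, lying flat, bystander
There are look-alikes about, which are no part of the job. Leave any yellow look-alike of the green_pot alone.

How it is judged:
On the way, in this order (a step that is already met when the one before it is completed fails the run):
1. the green pot is lifted clear of the caddy (its underside more than 80 mm above the table, touching no caddy) (height (world z) of green_pot above 0.08 m and contact force between green_pot and caddy below 0.1 N and contact force between the fingers and green_pot above 0.5 N), for 0.2 s.
2. its splines have meshed with the drive: stem upright, centred and more than 6 mm in the slot (z of green_pot_stem in the frame of drive_mouth below -0.006 m and horizontal distance between green_pot_stem and drive_mouth below 0.004 m and angle between green_pot's own z axis and vertical below 0.08 rad and (angle between the x axis of green_pot and the x axis of drive_mouth, either way round below 0.15 rad or angle between the x axis of green_pot and the x axis of drive_mouth, either way round above 1.42 rad)), for 0.1 s.
At the end, for the whole second after the job is handed in: Green pot upright (0.08 rad), stem within 4 mm of the drive axis, meshed, at least 15 mm deep; still gripped by the bar (grasp point within 28 mm of its middle) and pressed so that the ring stays at least 8.5 mm down with more than 5 N on it; blue and red pots within 20 mm of their starts (value of joint press_ring above 0.0085 m and z of green_pot_stem in the frame of drive_mouth below -0.015 m and horizontal distance between green_pot_stem and drive_mouth below 0.004 m and angle between green_pot's own z axis and vertical below 0.08 rad and (angle between the x axis of green_pot and the x axis of drive_mouth, either way round below 0.15 rad or angle between the x axis of green_pot and the x axis of drive_mouth, either way round above 1.42 rad) and contact force between green_pot and press_ring above 5 N and contact force between the fingers and green_pot above 1.5 N and distance between the grasp point and green_pot_grip below 0.028 m and distance of each of blue_pot, red_pot from where it was at the start of the episode below 0.02 m); the arm keeps its last pose, push and grip.
It fails at once if another pot is moved by more than 30 mm or tipped (distance of any of blue_pot, red_pot from where it was at the start of the episode above 0.03 m or angle between any of blue_pot, red_pot's own z axis and vertical above 0.3 rad).
It fails at once if something else on the table is moved by more than 40 mm (distance of any of rinse_cup, glue_bottle, eraser, brush, scissors from where it was at the start of the episode above 0.04 m).
It also fails if it takes over 45 s, if anything falls off the work surface, if the arm or the gripper's body presses on something with over 40 N, if the wrist force passes 120 N, or if a joint passes its speed limit or range.

## Working session

There is one attempt and no reset: what is moved stays moved. The work goes in short steps, Python scripts to look and compute and a tool call to move; the robot and the scene stay as the last step left them, time stands still between calls to the robot, and variables do not carry over. Pictures are saved under pics/ and viewed, at most 10 in all, crops included, and the job is handed in when it is done.

Besides the shell and the picture viewer there is one more tool, called after "Call:" as name(argument=value, ...) on one line, values as JSON. arm_command: Moves the arm, as the interface text tells. Its arguments: {"type":"object","properties":{"deltas":{"type":"array","items":{"type":"array"}},"newtons":{"type":"number"}},"required":["deltas"]}

```bash
mkdir -p pics; cat > h.py <<'E'
import numpy as np, cv2
from scipy.spatial.transform import Rotation as R
from workcell import bot
def save(p,n): cv2.imwrite('pics/'+n,cv2.cvtColor(p['frame'],cv2.COLOR_RGB2BGR))
def pose(p,s=None):
    """camera R (cam->world), origin"""
    if 'rvec' in p:
        M=cv2.Rodrigues(np.array(p['rvec'],float))[0]; return M.T, -M.T@np.array(p['tvec']).ravel()
    T=np.eye(4);T[:3,:3]=R.from_euler('xyz',s['tool_rot']).as_matrix();T[:3,3]=s['position']
    T=T@np.array(p['T_tool_cam']); return T[:3,:3],T[:3,3]
def ray(p,uv,z,s=None):
    M,o=pose(p,s); d=M@np.linalg.inv(p['K'])@np.array([uv[0],uv[1],1.])
    return o+d*(z-o[2])/d[2]
def proj(p,X,s=None):
    M,o=pose(p,s); c=(np.atleast_2d(X)-o)@M; q=c@np.array(p['K']).T; return q[:,:2]/q[:,2:]
E
python3 - <<'E'
from h import *
s=bot.observe(); print({k:np.round(v,3) for k,v in s.items()})
for n in ('scene','top'):
    p=bot.grab_frame(n); save(p,n+'.png')
    for k in ['green_pot_grip','drive_mouth','ring_top','green_pot','blue_pot','red_pot','caddy','mixer']:
        z={'green_pot_grip':.11,'drive_mouth':.0785,'ring_top':.09,'caddy':0,'mixer':0}.get(k,.03)
        for m in bot.mark_of(k,p)[:3]: print(n,k,np.round(m['p'],2),np.round(m['at'],1),ray(p,m['at'],z).round(4))
E
```

```text
{'clock': np.float64(0.0), 'qpos': array([-1.216,  0.522, -0.036,  1.6  ,  0.021,  1.021, -0.113]), 'qd': array([ 0.   , -0.002, -0.001, -0.002, -0.   , -0.   , -0.   ]), 'joint_efforts': array([ 2.0000e-03, -9.2713e+01,  1.9810e+00, -3.6991e+01,  1.8000e-02,
        9.0000e-03, -0.0000e+00]), 'position': array([0.258, 0.569, 0.404]), 'tool_rot': array([-3.141,  0.   ,  2.717]), 'force': array([ 0.37 , -1.098,  0.413]), 'moment': array([ 0.035, -0.012,  0.024]), 'finger_force': np.float64(0.0), 'grip_width': np.float64(0.086)}
scene green_pot_grip 0.97 [387.  267.4] [0.5435 0.2677 0.11  ]
scene green_pot_grip 0.72 [436.4 291.9] [0.4932 0.4104 0.11  ]
scene green_pot_grip 0.58 [358.9 298.1] [0.673  0.2876 0.11  ]
scene drive_mouth 0.63 [265.2 243.2] [ 0.757  -0.0431  0.0785]
scene drive_mouth 0.47 [288.2 193. ] [ 0.5784 -0.162   0.0785]
scene drive_mouth 0.34 [361.8 264.2] [0.5773 0.2012 0.0785]
scene ring_top 0.58 [290.8 188. ] [ 0.5636 -0.1661  0.09  ]
scene green_pot 0.91 [429.7 306.7] [0.499  0.4125 0.03  ]
scene green_pot 0.83 [358.8 313.3] [0.6729 0.2965 0.03  ]
scene green_pot 
[... 304 characters left out ...]
2] [0.664  0.2853 0.11  ]
top green_pot_grip 0.73 [199.1 195.3] [0.548  0.2737 0.11  ]
top green_pot_grip 0.69 [150.3 215.4] [0.4945 0.4019 0.11  ]
top drive_mouth 0.49 [360.6 190.7] [ 0.5626 -0.1665  0.0785]
top ring_top 0.55 [356.9 190.3] [ 0.5613 -0.1553  0.09  ]
top green_pot 0.94 [200.5 161.6] [0.6661 0.295  0.03  ]
top green_pot 0.61 [159.4 223.1] [0.4858 0.4039 0.03  ]
top green_pot 0.59 [208.8 198.7] [0.5549 0.2664 0.03  ]
top blue_pot 0.77 [242.5 204.8] [0.5359 0.1692 0.03  ]
top red_pot 0.73 [274.  208.8] [0.5232 0.0788 0.03  ]
top caddy 0.89 [241.  206.1] [0.5379 0.1785 0.    ]
top mixer 0.61 [358. 197.] [ 0.5611 -0.1655  0.    ]
top mixer 0.42 [167.6 164.8] [0.666  0.4005 0.    ]
```

View pics/scene.png

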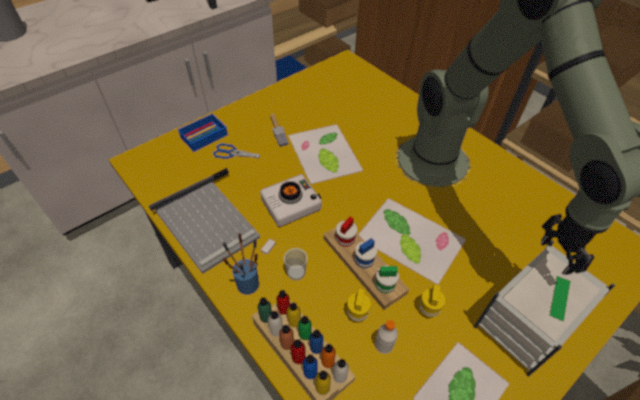

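View pics/top.png

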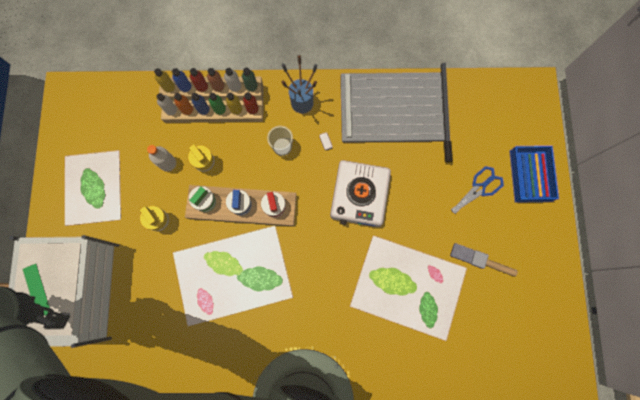

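The candidates are the green-barred pot in the caddy at scene (387,272) / top (200,197), the yellow look-alikes at scene (359,303) and (432,298), the green paint bottles at scene (265,308) and (305,327), and the green sheet at (560,298). The caddy pot at the end of the row fits the description. The mixer is at scene (290,193) / top (361,190). I'll move above the pot.

Call:
arm_command(deltas=[[[-1.5, -0.6, 0], [0, 0, 0], 8.5], [[-3.2, -1.3, 0], [0, 0, 0], 8.5], [[-3.2, -1.3, 0], [0, 0, 0], 8.5], [[-3.2, -1.3, 0], [0, 0, 0], 8.5], [[-3.2, -1.3, 0], [0, 0, 0], 8.5], [[-3.2, -1.3, 0], [0, 0, 0], 8.5], [[-3.2, -1.3, 0], [0, 0, 0], 8.5], [[-3.2, -1.3, 0], [0, 0, 0], 8.5], [[-3.2, -1.3, 0], [0, 0, 0], 8.5], [[-3.2, -1.3, 0], [0, 0, 0], 8.5], [[-3.2, -1.3, 0], [0, 0, 0], 8.5], [[-3.2, -1.3, 0], [0, 0, 0], 8.5], [[-1.7, -0.7, 0], [0, 0, 0], 8.5], [[0, 0, 0], [0, 0, 0.13], 8.5], [[0, 0, 0], [0, 0, 0.13], 8.5], [[0, 0, 0], [0, 0, 0.13], 8.5], [[0, 0, 0], [0, 0, 0.1], 8.5], [[0, 0, 0], [0, 0, 0], 8.5]], newtons=60)

```text
clock: 2.7
position: [0.5433, 0.2683, 0.4047]
tool_rot: [-3.141, 0.0, 2.224]
force: [-0.7, 0.5, 0.7]
grip_width: 0.0848
finger_force: 0.0
```

```bash
python3 - <<'E'
from h import *
s=bot.observe(); p=bot.grab_frame('wrist'); save(p,'w1.png'); np.savez('w1.npz',f=p['frame'],K=p['K'],T=p['T_tool_cam'],pos=s['position'],rot=s['tool_rot'])
print(s['clock'],s['position'],s['tool_rot'],s['force']); print(np.round(p['T_tool_cam'],3))
for k in ['green_pot_grip','green_pot']:
    z={'green_pot_grip':.11}.get(k,.03)
    for m in bot.mark_of(k,p)[:3]: print(k,np.round(m['p'],2),np.round(m['at'],1),ray(p,m['at'],z,s).round(4))
E
```

```text
2.7 [0.54326571 0.2683119  0.40472615] [-3.14146480e+00  3.87256536e-04  2.22441775e+00] [-0.7405905   0.54760431  0.71978988]
[[-0.001 -0.955 -0.297  0.076]
 [ 1.    -0.001  0.     0.   ]
 [-0.    -0.297  0.955  0.031]
 [ 0.     0.     0.     1.   ]]
green_pot_grip 0.77 [436.3 248.1] [0.6646 0.2898 0.11  ]
green_pot_grip 0.62 [386.8  19. ] [0.4977 0.4089 0.11  ]
green_pot_grip 0.47 [273.6 228.6] [0.5278 0.2109 0.11  ]
green_pot 0.96 [330.7 170.1] [0.548  0.2762 0.03  ]
green_pot 0.86 [414.3 220.7] [0.6681 0.2886 0.03  ]
green_pot 0.55 [367.4  38.4] [0.4936 0.4078 0.03  ]
```

View pics/w1.png

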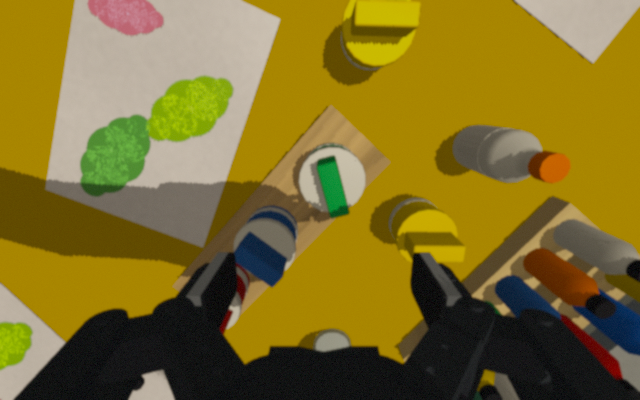

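The wrist view shows the green bar on its white lid at about (331,185), at the caddy's end. The blue pot is at (263,255), and the yellow twins at (380,30) and (428,235) stand off the caddy, so the choice is confirmed. Next I'll fit the bar as a box silhouette.

```bash
cat >> h.py <<'E'
from scipy.optimize import minimize
def fitbar(p,s,guess,zo,roi,deltas=(-.6,-.3,0,.3,.6)):
    """fit (x,y,yaw) of green bar silhouette; zo = pot origin height"""
    h=cv2.cvtColor(p['frame'],cv2.COLOR_RGB2HSV); m=((h[...,0]>55)&(h[...,0]<90)&(h[...,1]>120)&(h[...,2]>40)).astype(np.uint8)
    k=np.zeros_like(m); l,t,w,hh=roi; k[t:t+hh,l:l+w]=1; m*=k
    n,lab,st,_=cv2.connectedComponentsWithStats(m); m=(lab==1+np.argmax(st[1:,4])).astype(np.uint8)
    S=4; M=cv2.GaussianBlur(cv2.resize(m*255,None,fx=S,fy=S,interpolation=cv2.INTER_CUBIC),(0,0),2)>127
    box=np.array([[a,b,c] for a in(-.025,.025) for b in(-.009,.009) for c in(.058,.094)])
    def cost(v):
        c,q=np.cos(v[2]),np.sin(v[2]); W=box@np.array([[c,q,0],[-q,c,0],[0,0,1]])+[v[0],v[1],zo]
        u=cv2.convexHull(np.float32((proj(p,W,s)+.5)*S)); I=np.zeros(M.shape,np.uint8)
        cv2.fillConvexPoly(I,np.int32(np.round(u*16)),1,shift=4); I=I>0
        return 1-(I&M).sum()/(I|M).sum()
    best=min((minimize(cost,[guess[0],guess[1],guess[2]+d],method='Nelder-Mead',options=dict(initial_simplex=np.array([guess[0],guess[1],guess[2]+d])+np.array([[0,0,0],[.01,0,0],[0,.01,0],[0,0,.2]]),xatol=1e-5,fatol=1e-5)) for d in deltas),key=lambda r:r.fun)
    return best.x,best.fun,m.sum()
E
python3 - <<'E'
from h import *
d=np.load('w1.npz'); p=dict(frame=d['f'],K=d['K'],T_tool_cam=d['T']); s=dict(position=d['pos'],tool_rot=d['rot'])
v,c,n=fitbar(p,s,(.548,.272,2.2),.03,(290,140,80,90)); print(v,c,n)
# lid
h=cv2.cvtColor(d['f'],cv2.COLOR_RGB2HSV); m=((h[...,1]<60)&(h[...,2]>120)).astype(np.uint8); k=np.zeros_like(m);k[140:220,290:375]=1
pts=np.argwhere(m*k)[:,::-1]; hull=cv2.convexHull(np.int32(pts))[:,0]; W=np.array([ray(p,u,.088,s)[:2] for u in hull]); print('lid',cv2.minEnclosingCircle(np.float32(W)))
yaw=s['tool_rot'][2]; g=v[:2]-s['position'][:2]; c,q=np.cos(yaw),np.sin(yaw); print('tool dx,dy cm',100*(g@[c,q]),100*(g@[q,-c]),'rz',-(((v[2]-yaw)+np.pi/2)%np.pi-np.pi/2))
E
```

```text
[0.5468251  0.27710862 2.45865877] 0.1702016607354686 1094
lid ((0.5449061393737793, 0.2789476215839386), 0.03356239199638367)
tool dx,dy cm 0.48192570361735626 0.8174729046931879 rz -0.23424102048737527
```

Call:
arm_command(deltas=[[[0.5, 0.8, 1], [0, 0, 0], 8.5], [[0, 0, 2.5], [0, 0, 0], 8.5], [[0, 0, 2.5], [0, 0, -0.1], 8.5], [[0, 0, 2], [0, 0, -0.13], 8.5], [[0, 0, 0], [0, 0, 0], 8.5], [[0, 0, 0], [0, 0, 0], 8.5]])

```text
clock: 3.45
position: [0.5467, 0.278, 0.3246]
tool_rot: [-3.141, -0.0, 2.453]
force: [-0.8, 0.0, 0.4]
grip_width: 0.0847
finger_force: 0.0
```

```bash
python3 - <<'E'
from h import *
s=bot.observe(); p=bot.grab_frame('wrist'); save(p,'w2.png'); np.savez('w2.npz',f=p['frame'],K=p['K'],T=p['T_tool_cam'],pos=s['position'],rot=s['tool_rot'])
print(s['position'],s['tool_rot'],proj(p,[[.546,.278,.124],[.546,.278,.088]],s))
v,c,n=fitbar(p,s,(.546,.278,2.45),.03,(230,150,180,170)); print(v,c,n)
yaw=s['tool_rot'][2]; g=v[:2]-s['position'][:2]; c,q=np.cos(yaw),np.sin(yaw); print('tool dx,dy cm',100*(g@[c,q]),100*(g@[q,-c]),'rz',-(((v[2]-yaw)+np.pi/2)%np.pi-np.pi/2))
E
```

```text
[0.54674276 0.27796028 0.32463522] [-3.14123574e+00 -3.55899116e-04  2.45339631e+00] [[322.73230087 233.47419253]
 [322.85323314 213.32505469]]
[0.54714783 0.2766599  2.46570081] 0.1562180051905998 2216
tool dx,dy cm -0.11388044695488977 -0.07471274810983873 rz -0.01230450912517611
```

View pics/w2.png

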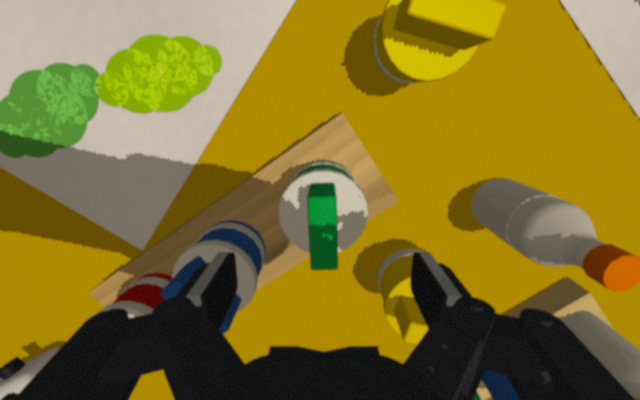

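Call:
arm_command(deltas=[[[-0.1, -0.1, 1], [0, 0, 0], 7], [[0, 0, 1.5], [0, 0, 0], 6], [[0, 0, 1.5], [0, 0, 0], 6], [[0, 0, 1.2], [0, 0, 0], 6], [[0, 0, 0.5], [0, 0, 0], 6], [[0, 0, 0], [0, 0, 0], 6], [[0, 0, 0], [0, 0, 0], 1], [[0, 0, 0], [0, 0, 0], 1], [[0, 0, 0], [0, 0, 0], 1], [[0, 0, 0], [0, 0, 0], 1], [[0, 0, 0], [0, 0, 0], 1], [[0, 0, 0], [0, 0, 0], 1], [[0, 0, 0], [0, 0, 0], 1], [[0, 0, 0], [0, 0, 0], 1]], newtons=80)

```text
clock: 4.9
position: [0.5468, 0.2765, 0.2683]
tool_rot: [3.141, 0.0, 2.457]
force: [-1.0, -0.4, 6.6]
grip_width: 0.0169
finger_force: 78.4
```

Call:
arm_command(deltas=[[[0, 0, -0.5], [0, 0, 0], 1], [[0, 0, -1.5], [0, 0, 0], 1], [[0, 0, -2], [0, 0, 0], 1], [[0, 0, -2], [0, 0, 0], 1], [[0, 0, -2], [0, 0, 0], 1], [[0, 0, -2], [0, 0, 0], 1], [[0, 0, -2], [0, 0, 0], 1], [[0, 0, -2], [0, 0, 0], 1], [[0, 0, -1], [0, 0, 0], 1], [[0, 0, 0], [0, 0, 0], 1], [[0, 0, 0], [0, 0, 0], 1], [[0, 0, 0], [0, 0, 0], 1]])

```text
clock: 6.1
position: [0.5464, 0.2764, 0.4167]
tool_rot: [-3.14, -0.001, 2.457]
force: [0.3, 0.2, -2.9]
grip_width: 0.0167
finger_force: 78.2
```

```bash
python3 - <<'E'
from h import *
s=bot.observe(); print({k:np.round(v,3) for k,v in s.items() if k in('position','force','tool_rot','grip_width','finger_force','qpos')})
a=s['tool_rot'][2]; g=np.array([.5615,-.162])-s['position'][:2]; c,q=np.cos(a),np.sin(a); print(100*(g@[c,q]),100*(g@[q,-c]))
p=bot.grab_frame('top'); cr=p['frame'][155:235,320:400]; 
cv2.imwrite('pics/mix.png',cv2.resize(cv2.cvtColor(cr,cv2.COLOR_RGB2BGR),None,fx=7,fy=7,interpolation=cv2.INTER_CUBIC))
E
```

```text
{'qpos': array([-0.63 ,  0.491,  0.095,  1.626, -0.052,  1.028,  0.366]), 'position': array([0.546, 0.276, 0.417]), 'tool_rot': array([-3.140e+00, -1.000e-03,  2.457e+00]), 'force': array([ 0.304,  0.153, -2.927]), 'finger_force': np.float64(78.165), 'grip_width': np.float64(0.017)}
-28.89907471713643 -33.00472463974064
```

View pics/mix.png

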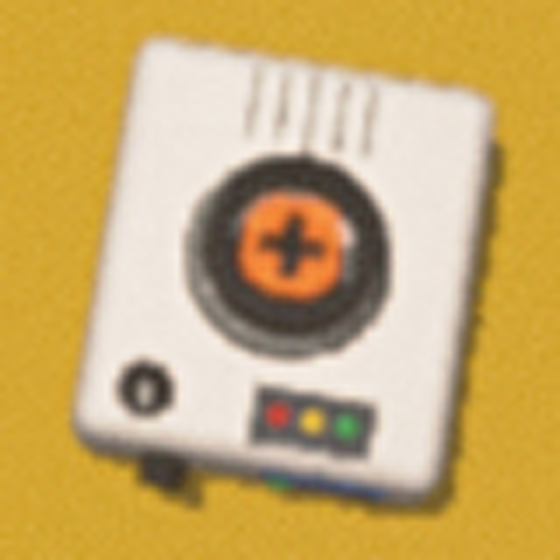

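The pot is lifted, with the force showing its weight (2.9 N). The crop shows the black cross in the orange drive at (292,245), tilted about 8° from the image axes, so its yaw is about 0.14 rad mod 90°. I'll move beside the mixer, with the drive ahead of the pot in the wrist view.

Call:
arm_command(deltas=[[[-1, -1.1, 0], [0, 0, 0], 1], [[-2.6, -2.9, 0], [0, 0, 0], 1], [[-2.6, -2.9, 0], [0, 0, 0], 1], [[-2.6, -2.9, 0], [0, 0, 0], 1], [[-2.6, -2.9, 0], [0, 0, 0], 1], [[-2.6, -2.9, 0], [0, 0, 0], 1], [[-2.6, -2.9, 0], [0, 0, 0], 1], [[-2.6, -2.9, 0], [0, 0, 0], 1], [[-2.6, -2.9, 0], [0, 0, 0], 1], [[-2.6, -2.9, 0], [0, 0, 0], 1], [[-2.6, -2.9, 0], [0, 0, 0], 1], [[-2.6, -2.9, 0], [0, 0, 0], 1], [[-2.6, -2.9, 0], [0, 0, 0], 1], [[-1.1, -1.1, 0], [0, 0, 0], 1], [[0, 0, 0], [0, 0, 0.12], 1], [[0, 0, 0], [0, 0, 0.13], 1], [[0, 0, 0], [0, 0, 0.13], 1], [[0, 0, 0], [0, 0, 0.13], 1], [[0, 0, 0], [0, 0, 0.13], 1], [[0, 0, 0], [0, 0, 0.11], 1]])

```text
clock: 8.15
position: [0.5701, -0.2209, 0.4173]
tool_rot: [-3.141, -0.0, 1.701]
force: [0.2, -0.2, -2.1]
grip_width: 0.017
finger_force: 78.4
```

Call:
arm_command(deltas=[[[0, 0, 0], [0, 0, 0], 1], [[0, 0, 0], [0, 0, 0], 1], [[0, 0, 0], [0, 0, 0], 1]])

```text
clock: 8.45
position: [0.5704, -0.2208, 0.4176]
tool_rot: [-3.141, -0.0, 1.709]
force: [0.2, -0.3, -2.3]
grip_width: 0.0169
finger_force: 78.3
```

```bash
python3 - <<'E'
from h import *
s=bot.observe(); p=bot.grab_frame('wrist'); save(p,'w3.png'); np.savez('w3.npz',f=p['frame'],K=p['K'],T=p['T_tool_cam'],pos=s['position'],rot=s['tool_rot'])
print(s['position'],s['tool_rot'],s['qpos'],p['K'])
for k,z in [('drive_mouth',.0785),('ring_top',.09)]:
    for m in bot.mark_of(k,p)[:2]: print(k,m['p'],m['at'],ray(p,m['at'],z,s))
    for m in bot.find_in(k,p)[:2]: print(k,m)
E
```

```text
[ 0.57035822 -0.22081123  0.41761162] [-3.14145159e+00 -1.33397857e-04  1.70947643e+00] [ 0.01309083  0.51441743  0.38322426  1.63839174 -0.21620556  1.03103218
  0.60175703] [[300.88809485   0.         323.48248951]
 [  0.         300.88809485 198.70211356]
 [  0.           0.           1.        ]]
drive_mouth 0.66 [328.7, 127.4] [ 0.56816687 -0.16595709  0.0785    ]
ring_top {'rect': [289.9, 91.2, 71.2, 73.5], 'p': 0.93}
ring_top {'rect': [309.3, 106.2, 37.3, 42.1], 'p': 0.73}
```

View pics/w3.png

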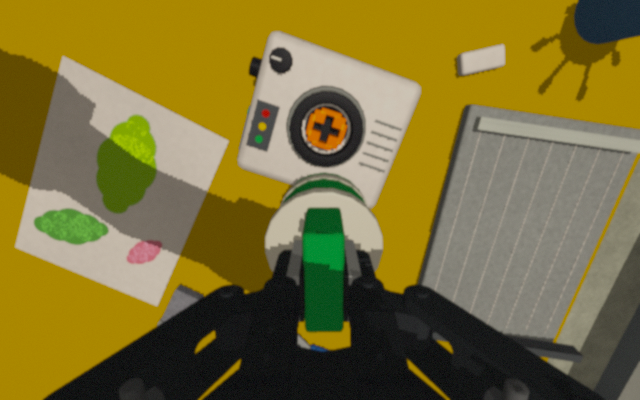

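```bash
cat >> h.py <<'E'
def fitdrive(p,s,c0,z=.0785,name=None):
    r=.024;N=192; g=(np.arange(N)+.5)/N*2*r-r; X,Y=np.meshgrid(c0[0]+g,c0[1]+g,indexing='ij')
    W=np.stack([X.ravel(),Y.ravel(),np.full(X.size,z)],1); u=proj(p,W,s).astype(np.float32).reshape(N,N,2)
    I=cv2.remap(p['frame'],u[...,0],u[...,1],cv2.INTER_CUBIC).astype(float)
    O=np.clip((I[...,0]-I[...,2])/150,0,1)   # orange-ness
    if name: cv2.imwrite('pics/'+name,cv2.resize(np.hstack([I.astype(np.uint8)[...,::-1]]),None,fx=2,fy=2))
    sg=lambda d:1/(1+np.exp(-d/.0004))
    def model(v):
        c,q=np.cos(v[2]),np.sin(v[2]); a=(X-v[0])*c+(Y-v[1])*q; b=-(X-v[0])*q+(Y-v[1])*c; a,b=abs(a),abs(b)
        arm=np.maximum(sg(.014-a)*sg(.0045-b),sg(.014-b)*sg(.0045-a))
        return sg(.019-np.hypot(a,b))*(1-arm)
    def cost(v):
        M=model(v).ravel(); w=(np.hypot(X-v[0],Y-v[1])<.0185).ravel(); return -np.corrcoef(M[w],O.ravel()[w])[0,1]
    best=min((minimize(cost,[c0[0],c0[1],d],method='Nelder-Mead',options=dict(initial_simplex=np.array([c0[0],c0[1],d])+np.array([[0,0,0],[.003,0,0],[0,.003,0],[0,0,.2]]))) for d in np.arange(0,1.57,.26)),key=lambda r:r.fun)
    return best.x,best.fun
def fitlid(p,s,z,roi):
    h=cv2.cvtColor(p['frame'],cv2.COLOR_RGB2HSV); m=((h[...,1]<60)&(h[...,2]>90)).astype(np.uint8); l,t,w,hh=roi
    k=np.zeros_like(m);k[t:t+hh,l:l+w]=1; m*=k
    n,lab,st,_=cv2.connectedComponentsWithStats(m); m=np.isin(lab,1+np.where(st[1:,4]>150)[0])
    hull=cv2.convexHull(np.int32(np.argwhere(m)[:,::-1]))[:,0]; hull=hull[(hull[:,1]<t+hh-3)]
    W=np.array([ray(p,a,z,s)[:2] for a in hull])
    from scipy.optimize import least_squares
    f=least_squares(lambda v:np.hypot(*(W-v[:2]).T)-.033,W.mean(0),loss='soft_l1',f_scale=.001)
    return f.x,np.abs(f.fun).max(),len(W)
E
python3 - <<'E'
from h import *
d=np.load('w3.npz'); p=dict(frame=d['f'],K=d['K'],T_tool_cam=d['T']); s=dict(position=d['pos'],tool_rot=d['rot'])
v,c=fitdrive(p,s,(.568,-.166),name='rect.png'); print(v,c,'mod90',v[2]%(np.pi/2))
zo=s['position'][2]-.2683+.03
print('lid',fitlid(p,s,zo+.058,(255,170,140,90)))
print('bar',fitbar(p,s,(s['position'][0],s['position'][1],1.71),zo,(280,195,90,150),(0,)))
t=bot.grab_frame('top'); print('top',fitdrive(t,None,(.563,-.165)))
t=bot.grab_frame('scene'); print('scene',fitdrive(t,None,(.566,-.165)))
E
```

```text
[ 0.56550675 -0.16779502  1.40326266] -0.8700154147011551 mod90 1.4032626560476489
lid (array([ 0.56006686, -0.19739207]), np.float64(0.012962331218931665), 5)
bar (array([ 0.57040924, -0.22183897,  1.71124461]), np.float64(0.10361151318131123), np.uint64(4724))
top (array([ 0.56266703, -0.17637524,  1.11475727]), np.float64(-0.5717675884990112))
scene (array([ 0.56616904, -0.1698308 ,  1.21406722]), np.float64(-0.3405392904429017))
```

View pics/rect.png

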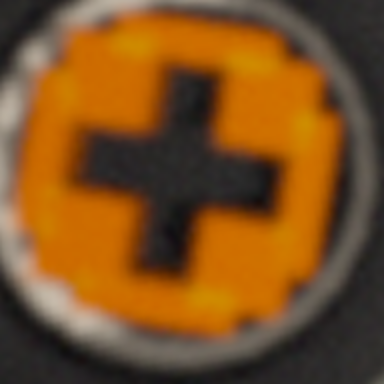

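The rectified drive shows a clean cross at (180,170), fit correlation 0.87, yaw 1.403 rad mod 90°. I'll turn to match, come lower, and look again from a different pose.

Call:
arm_command(deltas=[[[0, 0, 0], [0, 0, 0.1], 1], [[0, 0, 0], [0, 0, 0.11], 1], [[0, 0, 0], [0, 0, 0.1], 1], [[0, -0.7, 1], [0, 0, 0], 1], [[0.1, -0.7, 1.5], [0, 0, 0], 1], [[0, 0, 1.5], [0, 0, 0], 1], [[0, 0, 0], [0, 0, 0], 1], [[0, 0, 0], [0, 0, 0], 1], [[0, 0, 0], [0, 0, 0], 1]])

```text
clock: 9.7
position: [0.5569, -0.2175, 0.3783]
tool_rot: [3.141, 0.0, 1.398]
force: [0.1, 0.3, -2.0]
grip_width: 0.0168
finger_force: 78.2
```

```bash
python3 - <<'E'
from h import *
s=bot.observe(); p=bot.grab_frame('wrist'); np.savez('w4.npz',f=p['frame'],K=p['K'],T=p['T_tool_cam'],pos=s['position'],rot=s['tool_rot'])
print(s['position'],s['tool_rot'])
v,c=fitdrive(p,s,(.5655,-.168),name='rect2.png'); print(v,c,'mod90',v[2]%(np.pi/2))
zo=s['position'][2]-.2683+.03
b=fitbar(p,s,(s['position'][0],s['position'][1],1.4),zo,(270,195,110,150),(0,)); print('bar',b)
bb=cv2.cvtColor(p['frame'],cv2.COLOR_RGB2BGR); cv2.imwrite('pics/w4.png',cv2.resize(bb[40:300,190:450],None,fx=2.2,fy=2.2,interpolation=cv2.INTER_CUBIC))
E
```

```text
[ 0.55689596 -0.2175043   0.37828391] [3.14083334e+00 1.42571243e-04 1.39771435e+00]
[ 0.56561071 -0.1676898   1.40786258] -0.8649070889911145 mod90 1.4078625845326174
bar (array([ 0.55676608, -0.21848991,  1.39866592]), np.float64(0.10349819631668877), np.uint64(4724))
```

View pics/w4.png

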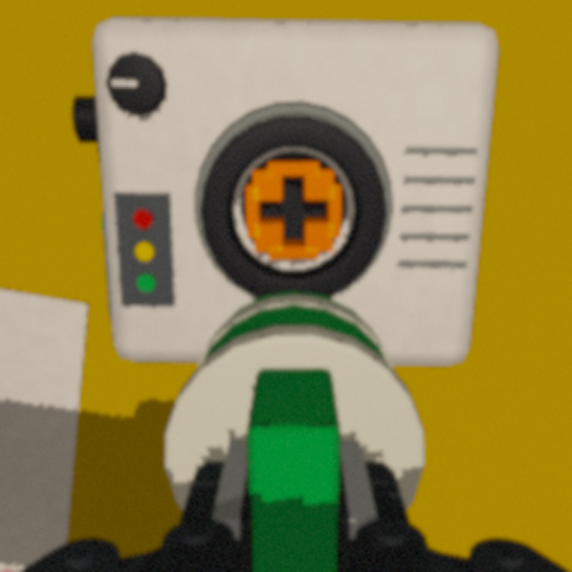

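The view shows the cross at (293,210) in the crop, parallel to the bar. The drive is at (0.5656, -0.1678), consistent across both views. I'll move over it and go down to just above the face.

Call:
arm_command(deltas=[[[1, 0, 0], [0, 0, -0.007], 1], [[1.5, 0, 0], [0, 0, 0], 1], [[1.5, 0, 0], [0, 0, 0], 1], [[1.1, 0, 0], [0, 0, 0], 1], [[0, 0, 0], [0, 0, 0], 1], [[0, 0, 1], [0, 0, 0], 1], [[0, 0, 1.5], [0, 0, 0], 1], [[0, 0, 1], [0, 0, 0], 1], [[0, 0, 0.4], [0, 0, 0], 1], [[0, 0, 0], [0, 0, 0], 1], [[0, 0, 0], [0, 0, 0], 1], [[0, 0, 0], [0, 0, 0], 1]])

```text
clock: 10.95
position: [0.5655, -0.1672, 0.3392]
tool_rot: [3.141, 0.0, 1.404]
force: [-0.1, 0.4, -2.2]
grip_width: 0.017
finger_force: 78.4
```

Call:
arm_command(deltas=[[[0, 0, 0.1], [0, 0, 0], 1], [[0, 0, 0.1], [0, 0, 0], 1], [[0, 0, 0.1], [0, 0, 0], 1], [[0, 0, 0.1], [0, 0, 0], 1], [[0, 0, 0], [0, 0, 0], 1], [[0, 0, 0], [0, 0, 0], 1]])

```text
clock: 11.55
position: [0.5654, -0.1671, 0.3347]
tool_rot: [-3.142, 0.0, 1.404]
force: [-0.3, -1.3, -2.4]
grip_width: 0.017
finger_force: 78.4
```

Call:
arm_command(deltas=[[[0, 0, 0.1], [0, 0, 0], 1], [[0, 0, 0.1], [0, 0, 0], 1], [[0, 0, 0.1], [0, 0, 0], 1], [[0, 0, 0.1], [0, 0, 0], 1], [[0, 0, 0.1], [0, 0, 0], 1], [[0, 0, 0], [0, 0, 0], 1], [[0, 0, 0], [0, 0, 0], 1]])

```text
clock: 12.25
position: [0.5654, -0.1671, 0.3296]
tool_rot: [-3.142, 0.0, 1.404]
force: [0.2, -3.6, -3.1]
grip_width: 0.0167
finger_force: 78.1
```

Call:
arm_command(deltas=[[[-0.05, 0, 0.1], [0, 0, 0], 1], [[0, 0, 0.1], [0, 0, 0], 1], [[0, 0, 0.1], [0, 0, 0], 1], [[0, 0, 0.1], [0, 0, 0], 1], [[0, 0, 0.1], [0, 0, 0], 1], [[0, 0, 0.1], [0, 0, 0], 1], [[0, 0, 0], [0, 0, 0], 1], [[0, 0, 0], [0, 0, 0], 1]])

```text
clock: 13.05
position: [0.5654, -0.1676, 0.3237]
tool_rot: [3.141, 0.0, 1.404]
force: [-0.2, -2.8, 3.5]
grip_width: 0.0171
finger_force: 79.5
```

Call:
arm_command(deltas=[[[-0.03, 0, 0.1], [0, 0, 0], 1], [[0, 0, 0.1], [0, 0, 0], 1], [[0, 0, 0.1], [0, 0, 0], 1], [[0, 0, 0.1], [0, 0, 0], 1], [[0, 0, 0.1], [0, 0, 0], 1], [[0, 0, 0.05], [0, 0, 0], 1], [[0, 0, 0], [0, 0, 0], 1], [[0, 0, 0], [0, 0, 0], 1]])

```text
clock: 13.85
position: [0.5654, -0.1677, 0.3184]
tool_rot: [3.141, -0.0, 1.404]
force: [-1.4, -0.1, 7.8]
grip_width: 0.0166
finger_force: 80.0
```

Call:
arm_command(deltas=[[[0, 0, 0.05], [0, 0, 0], 1], [[0, 0, 0.05], [0, 0, 0], 1], [[0, 0, 0], [0, 0, 0], 1], [[0, 0, 0], [0, 0, 0], 1], [[0, 0, 0], [0, 0, 0], 1]])

```text
clock: 14.35
position: [0.5654, -0.1678, 0.3182]
tool_rot: [3.141, -0.001, 1.404]
force: [-5.0, 1.1, 21.6]
grip_width: 0.0168
finger_force: 81.9
```

The push force jumped from 7.8 to 21.6 N with no further travel, at the predicted height of 0.318 m, so the ring is on its stop. One quick check before handing in.

```bash
python3 - <<'E'
from h import *
s=bot.observe(); p=bot.grab_frame('wrist')
print(fitbar(p,s,(*s['position'][:2],1.4),.08,(270,195,110,150),(0,)),s['position'],s['force'])
cv2.imwrite('pics/end.png',cv2.cvtColor(p['frame'],cv2.COLOR_RGB2BGR))
E
```

```text
(array([ 0.56544506, -0.16817792,  1.3980873 ]), np.float64(0.10282253294532373), np.uint64(4745)) [ 0.56541038 -0.16778908  0.31821483] [-5.04983812  1.05461532 21.60620995]
```

View pics/end.png

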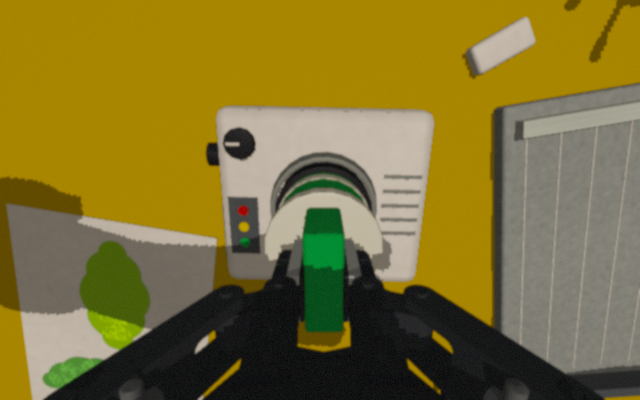

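The pot sits upright on the ring at (325,200), centred on the mixer and still gripped. I'll hand it in.

```bash
python3 -c "
from workcell import bot
print(bot.job_done())"
```

```text
the job is handed in; nothing more can be done
None
```

I handed the job in at about 14 s on the robot's clock: the green pot is meshed in the drive, still gripped by its bar and pressed with about 21 N so the ring is on its stop; no verdict came back, and I took no final picture of the other pots.

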